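# Offer the loose strap leaf up to its hinge and hold it for the pin

## Robot

A 6-joint arm with a two-finger parallel gripper is mounted at the origin on the work surface; the furniture and walls round the work are solid. World frame = base frame: x ahead of the robot, y to its left, z up, the work surface at z = 0. Lengths are in m, angles in rad, forces in N, time in s.
With the tool pointing down it reaches from about 0.375 to 0.9 m from the base axis. Payload 3.1 kg.
Tool frame: the origin (TCP) lies midway between the tips of the shut fingers; the grasp point (between the pads) lies robot.grip_depth behind it (robot.grip_depth is the distance from the TCP to the grasp point, in m); z points along the fingers, y is the line along which they close (so a half turn about z gives the same grasp; the last joint's range is limited). The gripper opens to 87 mm and grips with 3 to 60 N. Pads are 19 mm wide; open, the fingers measure 117 mm over their backs; the gripper's body (75 mm by 190 mm) begins 51 mm behind the grasp point.
Start: joints at [-1.399, 0.527, 1.433, -0, 1.181, -0.178], TCP at [0.214, -0.587, 0.223] pointing down, gripper open.
Joint ranges: [-3.08, 3.08], [-0.75, 2.2], [0.22, 2.44], [-1.43, 4.57], [0, 2.65], [-2.85, 2.85]. Speed limits (rad/s): [2.79, 2.79, 3.14, 3.14, 3.14, 3.14].

## Interface

Orientations are given as a unit quaternion [x, y, z, w].
In Python, from rig import robot gives the robot as it stands.
- The arm moves only by the shell command python3 -m creep 'ROWS' [OPENING] [FORCE]. ROWS is a JSON list of rows, 1 to 20 of them, each of 4 numbers: dx, dy, dz in m, then a turn about the tool's z in rad; each row shifts and turns the commanded pose from where the row before left it, along the tool's axes as they then stand; what a row does not reach is not made up. A row lasts 1/12 s, in which the tool goes at most 0.0417 m and 0.125 rad, less where a joint would pass 70% of its speed; a pose out of reach is approached as far as the arm can. OPENING is the finger opening in m, set as the command begins (- or left out keeps the last). The fingers move at their own pace and stop on an object; FORCE is the grip in N (left out, the last holds). Time passes only in rows, so rows that do not move let the fingers close. It prints the time, the measured TCP pose, the force, the opening and the grip force at its end.
- robot.get_obs(): the state, without advancing time (a new reading comes with each control period).
- robot.camera(name): name is "scene" or "top" or "wrist"; returns a dict with "img" (480x640x3 uint8, red, green, blue), "fx", "fy", "cx", "cy" (pixels), "xyz" and "attitude" of the camera in the world. Camera axes: x right, y down, z forward; pixel columns grow to the right and rows downward; lengths in m; the calibration is good to about 2 mm. A picture is of the moment at which its call begins. There is no depth.
- robot.hand_in(): hands the job in; it is judged then, once.
The state is a dict: "time": time; "q": joint angles; "joint_velocities": joint speeds; "joint_torque": joint torques, N m; "position": TCP position; "tool_rot": TCP orientation; "ft_force": force on the tool from outside, world axes, zero at the start; "moment": the same for the moment, N m; "grip_width": finger opening in m; "grip_force": force on a finger pad.
Only numpy, scipy, OpenCV 4.12 (cv2) and the standard library are available. Lean on these libraries where they do the work, as an engineer would, in place of code of your own. Each camera call takes 0.05 s, during which the arm holds its last target. There are 200 camera calls.

## Task

The strap hinge for the bench's cutting flap is being put together on the wooden rail, and its pin, already started in one of the rail's two knuckles, is waiting to be tapped through. Pinch up the loose strap leaf (the long one with a single knuckle; leave the short two-knuckle leaf and the blue tack tin where they lie) and bring its knuckle in between the two on the rail, strap level, curl uppermost and straight out from the rail, so that the three holes lie in one line and the pin would slide right through. Finish while holding it there in the fingers, still and without pressing it hard against the rail; do not let go or put it down.

Things in the scene. Friction and masses are not known exactly. Their poses are not given: they have to be found in the camera images.
- strap_leaf: Loose steel strap leaf, 0.22 kg, flat on the bench: strap 34 wide (y), 6 thick, three screw holes, tail rounded; one rolled knuckle at its +x end, curled up. Origin: underside, mid-width, 62 behind the knuckle's hole axis; z up from the flat underside. The sides are parallel from x = -55 to +48 (tail end -72), then a neck 26 wide. Centre of mass near x = +7. (mm)
- strap_bore (a point): Centre of the strap leaf's knuckle, [62, 0, 10] mm in the leaf, axes as the leaf: a tube 26 mm long along y, 20 mm in outer diameter, with an 11 mm hole. Its lowest line is level with the flat underside, so the hole axis lies 10 mm above the underside.
- rail: Beech block fixed on the bench, 60 deep (x), 160 long (y, 212 over its end brackets), 90 high (mm). Origin: centre of its underside; -x is the knuckle side, roughly towards the robot; z up. The fixed steel leaf on top, 80 wide, 6 thick, has two knuckles 20 in diameter, 24 long, 32 apart, in front of the face. An 8 mm pin sticks 61 out beyond the -y knuckle, plus a flat head.
- rail_bore (a point): Point midway between the rail's two knuckles on the line of their 11 mm holes: [-44, 0, 100] mm in the rail, axes as the rail (y along the holes). The strap's hole centre belongs here, strap out along -x, its underside 90 mm above the bench. The gap is open in front (-x), above and below; at its back the fixed plate's edge stops a level knuckle about 1.5 mm past the right place.
- fork_leaf: The wrong leaf, to be left alone: a short loose steel leaf lying flat, 70 mm wide (y), 70 mm long (x), 6 mm thick, with two knuckles 20 mm in diameter at its +x end. Origin on the underside, 30 mm behind its hole axis.
- tack_tin: Flat blue tin with a lid, 70 x 102 x 30 mm, origin under its centre. To be left alone.

How it is judged:
By the outcome, as a careful person would: the job done as asked, in the order asked, and still so for the second after the job is handed in, while the arm keeps its last pose, push and grip.
It also fails if it takes over 38 s, if anything falls off the work surface, if the arm or the gripper's body presses on something with over 40 N, if the wrist force passes 120 N, or if a joint passes its speed limit or range.

## Working session

There is one attempt and no reset: what is moved stays moved. The work goes in short steps, Python scripts to look and compute and a shell command to move; the robot and the scene stay as the last step left them, time stands still between calls to the robot, and variables do not carry over. Pictures are saved under pics/ and viewed, at most 10 in all, crops included, and the job is handed in when it is done.

```bash
ls; mkdir -p pics; python3 - <<'E'
from rig import robot
import cv2
o=robot.get_obs(); print({k:(v if isinstance(v,(int,float)) else list(map(lambda a:round(float(a),4),v))) for k,v in o.items()}); print(robot.grip_depth)
for n in("scene","top"):
    c=robot.camera(n); cv2.imwrite(f"pics/{n}0.png",c["img"][:,:,::-1]); print(n,{k:v for k,v in c.items() if k!="img"})
E
```

```text
pics
{'time': 0.0, 'q': [-1.3995, 0.5285, 1.4339, -0.0, 1.1814, -0.1785], 'joint_velocities': [-0.0004, -0.0024, 0.0011, 0.0004, 0.0001, 0.0023], 'joint_torque': [-0.0005, -44.0039, -17.6591, 0.0633, 0.0582, -0.0002], 'position': [0.2141, -0.5864, 0.2215], 'tool_rot': [0.9847, 0.174, 0.0, -0.0011], 'ft_force': [-0.0147, -0.9897, 0.3165], 'moment': [0.0313, -0.0339, 0.0126], 'grip_force': 0.0, 'grip_width': 0.08706118405802225}
0.0187
scene {'fx': 572.9674317918632, 'fy': 572.9674317918632, 'cx': 312.2538317235454, 'cy': 236.93830019971602, 'xyz': array([-0.05977098,  0.72208928,  0.68882638]), 'attitude': array([-0.26039292,  0.82776617, -0.4719257 ,  0.15583586])}
top {'fx': 517.9805158203144, 'fy': 517.9805158203144, 'cx': 323.44457109644753, 'cy': 234.86051440789475, 'xyz': array([ 0.43658247, -0.09184002,  0.98443278]), 'attitude': array([-0.70362451,  0.7067334 , -0.05624562,  0.04771674])}
```

View pics/top0.png

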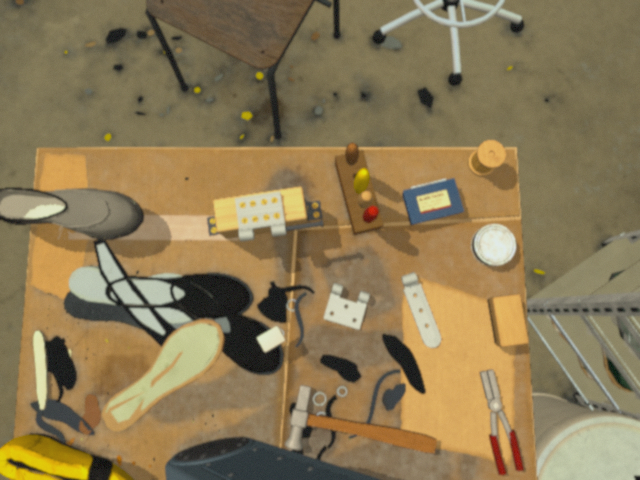

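View pics/scene0.png

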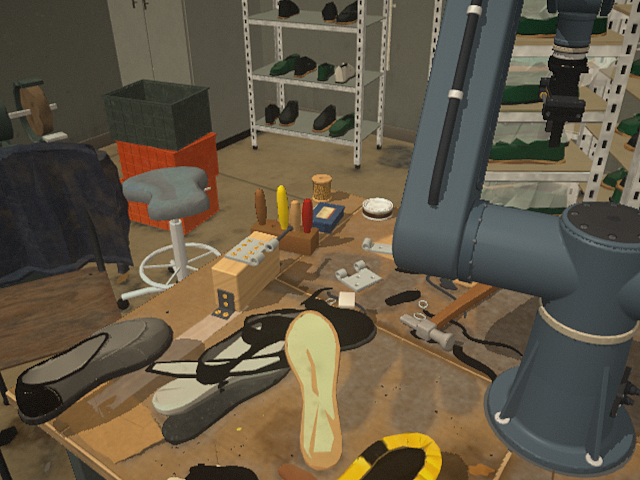

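Top view: strap leaf from its knuckle (410,280) to its tail (432,345), fork leaf at (347,307), tin at (433,202), and rail at (262,212) with its knuckles at about (245,235) and (278,231). I'll measure the strap and rail next.

```bash
cat > h.py <<'E'
import numpy as np, cv2
from scipy.spatial.transform import Rotation as R
from rig import robot
def ray(c,uv):
    uv=np.atleast_2d(uv).astype(float)
    d=np.c_[(uv[:,0]-c["cx"])/c["fx"],(uv[:,1]-c["cy"])/c["fy"],np.ones(len(uv))]
    return np.array(c["xyz"]),R.from_quat(c["attitude"]).apply(d)
def onz(c,uv,z):
    p,d=ray(c,uv); return p+d*((z-p[2])/d[:,2])[:,None]
def proj(c,P):
    q=R.from_quat(c["attitude"]).inv().apply(np.atleast_2d(P)-np.array(c["xyz"]))
    return np.c_[q[:,0]/q[:,2]*c["fx"]+c["cx"],q[:,1]/q[:,2]*c["fy"]+c["cy"]]
def steel(c,smax=40,vmin=150):
    h=cv2.cvtColor(c["img"],cv2.COLOR_RGB2HSV); return ((h[...,1]<smax)&(h[...,2]>vmin)).astype(np.uint8)
E
python3 - <<'E'
from h import *
c=robot.camera("top")
h=cv2.cvtColor(c["img"],cv2.COLOR_RGB2HSV)
for p in [(421,310),(412,290),(345,300),(246,235),(262,212),(440,300),(410,280),(300,225),(312,215)]: print(p,h[p[1],p[0]])
m=steel(c,60,130)
n,l,s,ce=cv2.connectedComponentsWithStats(m)
for i in range(1,n):
    if 150<s[i,4]<4000 and s[i,0]>150 and s[i,1]>150: print(i,s[i],ce[i], cv2.minAreaRect(np.argwhere(l==i)[:,::-1].astype(np.float32)))
a=cv2.resize(c["img"][170:260,190:340],None,fx=5,fy=5,interpolation=cv2.INTER_CUBIC)
cv2.imwrite("pics/rail.png",a[:,:,::-1])
E
```

```text
(421, 310) [ 18 102 185]
(412, 290) [ 29  30 212]
(345, 300) [ 27  33 199]
(246, 235) [ 32  32 202]
(262, 212) [ 31  30 211]
(440, 300) [ 18 138 221]
(410, 280) [ 31  30 193]
(300, 225) [20 34 90]
(312, 215) [18 61 84]
9 [ 235  192   51   48 1400] [259.89857143 215.44785714] ((259.1974792480469, 215.8034210205078), (41.73577117919922, 47.66807174682617), 81.38435363769531)
25 [ 474  224   43   42 1396] [494.55014327 244.50716332] ((494.5, 244.50001525878906), (42.42640686035156, 39.59797668457031), 45.0)
33 [ 402  273   39   74 1242] [420.77133655 310.50644122] ((420.6649169921875, 310.3525695800781), (76.83860778808594, 17.75986671447754), 68.74949645996094)
36 [ 324  283   46   47 1238] [345.9644588  307.92407108] ((346.2892150878906, 305.9351501464844), (39.03990173339844, 38.378204345703125), 17.10272979736328)
39 [527 291 113  15 720] [586.05138889 297.68055556] ((583.0414428710938, 298.22613525390625), (9.070917129516602, 112.55924224853516), 86.72950744628906)
45 [155 308  37  20 396] [173.43939394 316.1969697 ] ((172.73529052734375, 315.4411926269531), (37.04369354248047, 15.
[... 258 characters left out ...]
53125, 363.4095458984375), (119.98815155029297, 6.475635528564453), 53.935611724853516)
55 [586 315  54  72 354] [614.17514124 350.81073446] ((613.336181640625, 350.9724426269531), (86.83790588378906, 7.411461353302002), 54.56668472290039)
65 [257 326  27  26 444] [270.41441441 338.46171171] ((271.423095703125, 338.1153869628906), (18.233104705810547, 27.163602828979492), 60.2551155090332)
79 [481 371  29  63 550] [493.07818182 395.04727273] ((494.75634765625, 402.5716247558594), (65.29328918457031, 12.979650497436523), 73.61045837402344)
81 [286 386  24  64 736] [298.42527174 417.79076087] ((298.4615478515625, 417.69232177734375), (14.904827117919922, 64.32609558105469), 11.309932708740234)
```

View pics/rail.png

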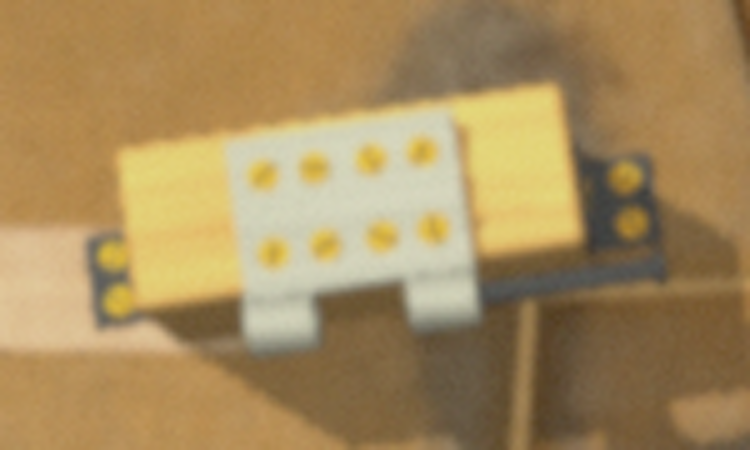

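The crop shows the block's top corners at about (118,150), (560,85), (582,245) and (135,308) in crop pixels. The plate's knuckles are at (283,322) and (442,302), and the pin runs right along y≈280 to (665,268). Next I'll compute rough poses and check where the wrist camera is mounted.

```bash
python3 - <<'E'
from h import *
np.set_printoptions(precision=4,suppress=True)
c=robot.camera("top")
f=lambda p:np.array(p)/5+[190-.4,170-.4]
B=onz(c,f([(118,150),(560,85),(582,245),(135,308)]),.09)[:,:2]; print("block",B, B.mean(0))
K=onz(c,f([(283,322),(442,302)]),.11)[:,:2]; print("kn",K)
y=(B[0]+B[3]-B[1]-B[2]);print("yaw block",np.degrees(np.arctan2(-y[0],y[1])),"size",np.linalg.norm(B[0]-B[1]),np.linalg.norm(B[1]-B[2]))
P=onz(c,f([(225,140),(455,112)]),.096)[:,:2]; y=P[0]-P[1];print("plate yaw",np.degrees(np.arctan2(-y[0],y[1])),np.linalg.norm(y))
y=K[0]-K[1];print("kn yaw",np.degrees(np.arctan2(-y[0],y[1])),np.linalg.norm(y),K.mean(0))
n,l,s,ce=cv2.connectedComponentsWithStats(steel(c,60,130)); i=l[300,408+4]
i=l[290,412]; uv=np.argwhere(l==i)[:,::-1]
Q=onz(c,uv,.006)[:,:2]
vx,vy,x0,y0=cv2.fitLine(Q.astype(np.float32),cv2.DIST_L2,0,.01,.01).ravel()
d=np.array([vx,vy]); d*=np.sign(d[0]); t=(Q-Q.mean(0))@d; w=(Q-Q.mean(0))@[-d[1],d[0]]
print("strap",Q.mean(0),np.degrees(np.arctan2(d[1],d[0])),t.min(),t.max(),w.min(),w.max())
T=onz(c,[(352,182),(362,180),(371,213),(433,202)],.1); print(T)
wc=robot.camera("wrist"); o=robot.get_obs(); Rt=R.from_quat(o["tool_rot"])
print("wristcam in tool",Rt.inv().apply(wc["xyz"]-o["position"]),(Rt.inv()*R.from_quat(wc["attitude"])).as_matrix(),wc["fx"])
print(Rt.as_matrix())
E
```

```text
block [[ 0.6325  0.0906]
 [ 0.6556 -0.0648]
 [ 0.5981 -0.0726]
 [ 0.5763  0.0832]] [0.6156 0.0091]
kn [[ 0.5681  0.0289]
 [ 0.5748 -0.0252]]
yaw block 8.20682102999749 size 0.15711686777927292 0.058051001553914384
plate yaw 6.971848996328748 0.0809168322136882
kn yaw 7.077768330467812 0.054501858970295455 [0.5715 0.0018]
strap [ 0.4381 -0.2855] 19.535463 -0.07074563111529793 0.07158734715842449 -0.016618401278702417 0.0171682132801183
[[ 0.6612 -0.1535  0.1   ]
 [ 0.6648 -0.1711  0.1   ]
 [ 0.6058 -0.1858  0.1   ]
 [ 0.625  -0.2946  0.1   ]]
wristcam in tool [ 0.0701 -0.0002 -0.1623] [[ 0.0001 -0.9661 -0.2581]
 [ 1.      0.      0.0002]
 [-0.0002 -0.2581  0.9661]] 365.2692279387082
[[ 0.9394  0.3427 -0.0002]
 [ 0.3427 -0.9394  0.001 ]
 [ 0.0002 -0.001  -1.    ]]
```

```bash
python3 -m creep '[[0.0321,-0.0206,0.002,0],[0.0321,-0.0206,0.002,0],[0.0321,-0.0206,0.002,0],[0.0321,-0.0206,0.002,0],[0.0321,-0.0206,0.002,0],[0.0321,-0.0206,0.002,0],[0.0321,-0.0206,0.002,0],[0.0321,-0.0206,0.002,0],[0.0321,-0.0206,0.002,0],[0.0321,-0.0206,0.002,0],[0,0,0,0],[0,0,0,0]]' 0.07; python3 - <<'E'
from h import *
c=robot.camera("wrist"); cv2.imwrite("pics/w1.png",c["img"][:,:,::-1])
E
```

```text
time: 1.25
position: [0.446, -0.2816, 0.2024]
tool_rot: [0.984, 0.176, -0.0, -0.0]
ft_force: [-0.6, 0.1, -0.9]
grip_width: 0.0698
grip_force: 0.0
```

View pics/w1.png

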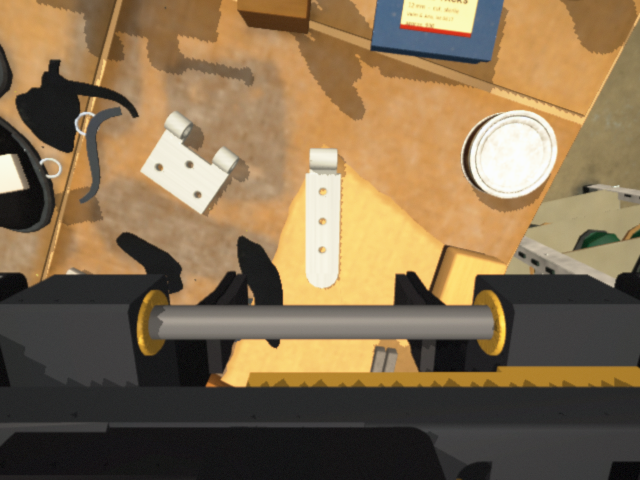

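The strap shows at columns 305–341, with its knuckle at row 150 and tail at row 288, nearly parallel to the tool axis. I'll measure it in this view.

```bash
cat >> h.py <<'E'
def strapfit(c,seed,z=.006):
    n,l,s,ce=cv2.connectedComponentsWithStats(steel(c,60,130)); i=l[seed[1],seed[0]]
    m=(l==i).astype(np.uint8)
    k=max(cv2.findContours(m,cv2.RETR_EXTERNAL,cv2.CHAIN_APPROX_NONE)[0],key=len)[:,0].astype(float)
    return onz(c,k,z)[:,:2]
def sides(Q,lo=-.045,hi=.035):
    d=np.array([np.cos(np.radians(19.5)),np.sin(np.radians(19.5))]); o=np.array([.4385,-.2853])
    for _ in range(6):
        n=np.array([-d[1],d[0]]); t=(Q-o)@d; w=(Q-o)@n; a=(t>lo)&(t<hi)
        U=a&(w>.01); L=a&(w<-.01); pu=np.polyfit(t[U],w[U],1); pl=np.polyfit(t[L],w[L],1)
        sl=(pu[0]+pl[0])/2; o=o+n*(pu[1]+pl[1])/2; d=d+n*sl; d/=np.linalg.norm(d)
        t=(Q-o)@d; o=o+d*(t.min()+.072)
    return o,np.degrees(np.arctan2(d[1],d[0])),pu[1]-pl[1],t.max()
E
python3 - <<'E'
from h import *
np.set_printoptions(precision=4,suppress=True)
c=robot.camera("wrist"); print(sides(strapfit(c,(323,205))))
print(onz(c,[(323,150)],.02))
c=robot.camera("top"); print(sides(strapfit(c,(412,290))))
o=robot.get_obs(); print(o["position"],R.from_quat(o["tool_rot"]).as_matrix())
E
```

```text
(array([ 0.4395, -0.2857]), np.float64(19.841649076811734), np.float64(0.03259604894124907), np.float64(0.07023222231761743))
[[ 0.5038 -0.264   0.02  ]]Traceback (most recent call last):
  File "<stdin>", line 5, in <module>
  File "h.py", line 24, in sides
    U=a&(w>.01); L=a&(w<-.01); pu=np.polyfit(t[U],w[U],1); pl=np.polyfit(t[L],w[L],1)
                                  ~~~~~~~~~~^^^^^^^^^^^^^
    raise TypeError("expected non-empty vector for x")
TypeError: expected non-empty vector for x
```

```bash
python3 -m creep '[[-0.0006,0.0016,0.038,0.0077],[0,0,0.038,0],[0,0,0.038,0],[0,0,0.038,0],[0,0,0.03,0],[0,0,0.012,0],[0,0,0,0],[0,0,0,0],[0,0,0,0]]' 0.06
```

```text
time: 2.15
position: [0.4454, -0.2869, 0.0094]
tool_rot: [0.986, 0.169, 0.001, 0.001]
ft_force: [0.1, 0.7, -1.0]
grip_width: 0.06
grip_force: 0.0
```

```bash
python3 - <<'E'
from h import *
np.set_printoptions(precision=4,suppress=True)
for _ in range(5):
    o=robot.get_obs(); print(o["position"],R.from_quat(o["tool_rot"]).as_euler("xyz",degrees=True),o["q"]); c=robot.camera("wrist")
cv2.imwrite("pics/w2.png",c["img"][:,:,::-1])
E
```

```text
[ 0.4454 -0.2869  0.0094] [179.8904  -0.0507  19.502 ] [-0.7833  0.7473  1.818  -0.0001  0.5741  0.4472]
[ 0.4457 -0.2868  0.0099] [179.8444  -0.073   19.5278] [-0.7828  0.7465  1.8181 -0.      0.574   0.4472]
[ 0.4458 -0.2867  0.01  ] [179.8304  -0.0802  19.5537] [-0.7824  0.7461  1.8182 -0.      0.574   0.4472]
[ 0.4459 -0.2864  0.0101] [179.8311  -0.0797  19.5728] [-0.782   0.746   1.8184 -0.      0.5739  0.4472]
[ 0.4458 -0.2861  0.01  ] [179.85    -0.0709  19.5886] [-0.7817  0.7461  1.8187 -0.      0.5739  0.4472]
```

View pics/w2.png

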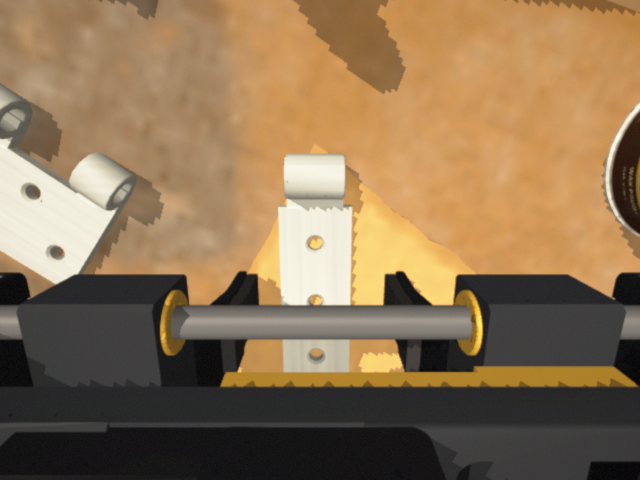

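The strap, columns 279–352, lies squarely between the open fingers, so I'll lower the last bit and grip.

```bash
python3 -m creep '[[0,0,0.004,0],[0,0,0.004,0],[0,0,0,0],[0,0,0,0],[0,0,0,0],[0,0,0,0],[0,0,0,0],[0,0,0,0]]' - ; python3 - <<'E'
from h import *
np.set_printoptions(precision=4,suppress=True)
o=robot.get_obs(); print(o["position"],R.from_quat(o["tool_rot"]).as_euler("xyz",degrees=True),o["ft_force"])
E
```

```text
time: 3.07
position: [0.4451, -0.2852, 0.0005]
tool_rot: [0.985, 0.17, -0.0, -0.0]
ft_force: [0.7, 0.7, 0.1]
grip_width: 0.0599
grip_force: 0.2
[ 0.4451 -0.2852  0.0005] [-179.9895    0.0063   19.6077] [0.7474 0.6603 0.1325]
```

```bash
python3 -m creep '[[0,0,0,0],[0,0,0,0],[0,0,0,0],[0,0,0,0],[0,0,0,0],[0,0,0,0],[0,0,0,0],[0,0,0,0],[0,0,0,0]]' 0.02 40
```

```text
time: 3.82
position: [0.4449, -0.285, 0.0005]
tool_rot: [0.985, 0.17, -0.0, -0.0]
ft_force: [-1.3, -0.1, 0.2]
grip_width: 0.0331
grip_force: 40.1
```

```bash
python3 -m creep '[[0,0,-0.005,0],[0,0,-0.01,0],[0,0,-0.02,0],[0,0,-0.03,0],[0,0,-0.035,0],[0,0,-0.035,0],[0,0,-0.03,0],[0,0,-0.02,0],[0,0,-0.01,0],[0,0,0,0],[0,0,0,0],[0,0,0,0],[0,0,0,0]]'; python3 - <<'E'
from h import *
c=robot.camera("wrist"); s=robot.camera("scene")["img"]; cv2.imwrite("pics/l1.png",np.vstack([c["img"][100:400,150:490],cv2.resize(s[170:330,300:480],(340,302))])[:,:,::-1])
o=robot.get_obs(); print(o["position"],o["grip_width"],o["ft_force"],o["moment"])
E
```

```text
time: 4.9
position: [0.4442, -0.2844, 0.1938]
tool_rot: [0.985, 0.17, -0.001, -0.002]
ft_force: [-0.0, 0.3, -2.9]
grip_width: 0.0332
grip_force: 40.0
[ 0.44445987 -0.28466677  0.19398889] 0.03301710560352103 [-0.70597858 -0.6820069  -1.86039871] [0.07633138 0.04338556 0.01210462]
```

View pics/l1.png

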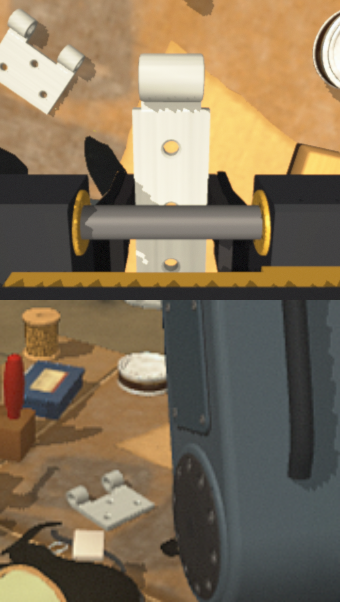

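Strap is held square, with its knuckle at full-frame columns 288–354, rows 153–202. I'll swing over to a point in front of the rail and look.

```bash
python3 -m creep '[[0.005,-0.0124,0,0],[0.01,-0.025,0,0],[0.0125,-0.03,0,0],[0.0125,-0.03,0,0],[0.0125,-0.03,0,0],[0.0125,-0.03,0,0],[0.0125,-0.03,0,0],[0.0125,-0.03,0,0],[0.0085,-0.022,0,0],[0.004,-0.013,0,0],[0,0,0,0.05],[0,0,0,0.06],[0,0,0,0.06],[0,0,0,0.04],[0,0,0,0],[0,0,0,0],[0,0,0,0],[0,0,0,0],[0,0,0,0],[0,0,0,0]]'; python3 - <<'E'
from h import *
np.set_printoptions(precision=4,suppress=True)
c=robot.camera("wrist"); cv2.imwrite("pics/w3.png",c["img"][:,:,::-1])
o=robot.get_obs(); print(o["position"],R.from_quat(o["tool_rot"]).as_euler("xyz",degrees=True),o["ft_force"])
E
```

```text
time: 6.67
position: [0.457, -0.0131, 0.1955]
tool_rot: [0.998, 0.066, -0.0, -0.0]
ft_force: [-0.3, 0.3, -2.0]
grip_width: 0.0335
grip_force: 40.0
[ 0.457  -0.0132  0.1955] [-179.9971    0.0004    7.5678] [-0.7466 -0.1168 -1.8239]
```

View pics/w3.png

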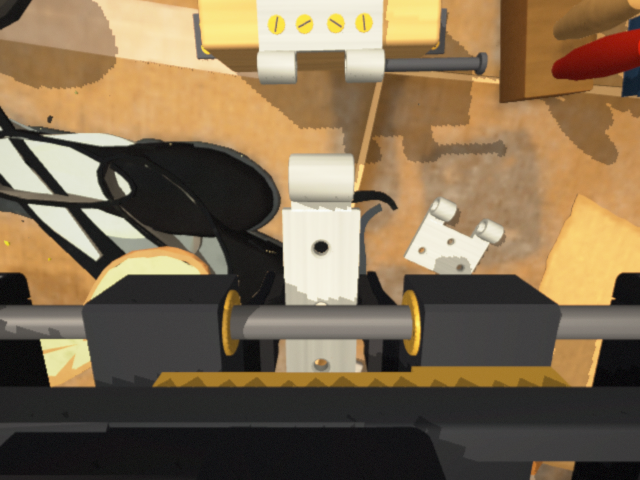

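The rail knuckles are at columns 258–297 and 345–384 with a bottom edge near row 83. The strap knuckle spans columns 290–355 with its top edge near row 153, and the pin runs right to column 487. I'll compute both axes from tangent rays.

```bash
cat >> h.py <<'E'
def edge(g,fixed,lo,hi,axis):
    """sub-pixel strongest brightness step along a row/column strip"""
    v=(g[lo:hi,fixed-3:fixed+4].mean(1) if axis=="col" else g[fixed-3:fixed+4,lo:hi].mean(0))
    d=np.abs(np.diff(cv2.GaussianBlur(v.reshape(-1,1),(1,5),0).ravel())); k=int(d.argmax()); w=d[max(k-2,0):k+3]
    return lo+.5+(np.arange(max(k-2,0),max(k-2,0)+len(w))*w).sum()/w.sum()
def axisx(c,uv,z,x,side,r=.01):
    """point on the height-z tube axis (running across direction x, horizontal) whose silhouette (side +1 far / -1 near in x) is seen at uv"""
    p,d=ray(c,uv); d=d[0]; a=d@np.r_[x,0]; b=d[2]; L=np.hypot(a,b)
    n=np.array([-b,a])/L*1.0          # normal to ray in (x,z); -b>0 points to +x
    P=p+d*((z-p[2])/d[2])             # ray at axis height
    return P[:2]-np.array(x)*side*r/n[0]
E
cat > m.py <<'E'
from h import *
np.set_printoptions(precision=4,suppress=True)
import sys
def meas(kc,klo,khi,sc,slo,shi,krow,kcols,srow,scols):
    c=robot.camera("wrist"); g=c["img"].min(2).astype(float); o=robot.get_obs(); Rt=R.from_quat(o["tool_rot"]).as_matrix(); X=Rt[:2,0]
    K=[axisx(c,(k,edge(g,k,klo,khi,"col")),.1,X,-1) for k in kc]
    y=K[0]-K[1]; yaw=np.degrees(np.arctan2(-y[0],y[1]))
    ec=[edge(g,krow,a-7,a+8,"row") for a in kcols]; E=onz(c,[(e,krow) for e in ec],.105)[:,:2]
    S=[axisx(c,(k,edge(g,k,slo,shi,"col")),o["position"][2]+.0095,X,1) for k in sc]
    es=[edge(g,srow,a-7,a+8,"row") for a in scols]; F=onz(c,[(e,srow) for e in es],o["position"][2]+.0145)[:,:2]
    Y=Rt[:2,1]; p=o["position"][:2]
    f=lambda A:np.array([(np.array(A)-p)@X,(np.array(A)-p)@Y]).T
    print("pos",o["position"],"toolyaw",np.degrees(np.arctan2(X[1],X[0])),"rail yaw",yaw,"ft",o["ft_force"],"t",o["time"])
    print("cols",ec,es); print("rail axis tool-x",f(K)[:,0],"ends tool-y",f(E)[:,1],"mid",f(E)[:,1].mean())
    print("strap axis tool-x",f(S)[:,0],"ends tool-y",f(F)[:,1],"mid",f(F)[:,1].mean())
    return c
E
python3 - <<'E'
from m import *
c=meas((277,365),76,95,(305,340),143,163,68,(258,297,345,384),175,(290,355))
# yaw checks: steel plate edge on top, z .096, via plate/knuckle lines; strap side edges
g=c["img"].min(2).astype(float)
for a in (258,384): print([edge(g,r,a-8,a+9,"row") for r in (8,35,68)])
print("strap sides",[[edge(g,r,a-8,a+9,"row") for r in (220,240,260)] for a in (283,359)])
E
```

```text
pos [ 0.4571 -0.0132  0.1956] toolyaw 7.566106776422063 rail yaw 8.680226018244948 ft [ 0.2271 -0.3067 -1.5084] t 6.7667
cols [np.float64(256.69490983501726), np.float64(295.3884570540225), np.float64(344.30367011477966), np.float64(383.77520107238604)] [np.float64(288.19078677496105), np.float64(353.40708167635364)]
rail axis tool-x [0.1163 0.1174] ends tool-y [-0.0408 -0.0161  0.0151  0.0402] mid -0.0003965852633380073
strap axis tool-x [0.0547 0.0543] ends tool-y [-0.013   0.0131] mid 6.017742893453266e-05
[np.float64(256.3006993006993), np.float64(257.6924492585971), np.float64(256.69490983501726)]
[np.float64(382.48695154521175), np.float64(381.8496341375063), np.float64(383.77520107238604)]
strap sides [[np.float64(281.8182097816057), np.float64(282.3690291720003), np.float64(282.60787741203177)], [np.float64(359.7730408124162), np.float64(358.89797219742377), np.float64(358.63620275565665)]]
```

```bash
python3 -m creep '[[0.006,0,0.01,-0.0077],[0.006,0,0.02,0],[0.008,0,0.025,0],[0.008,0,0.025,0],[0.004,0,0.015,0],[0,0,0.0095,0],[0,0,0,0],[0,0,0,0],[0,0,0,0],[0,0,0,0],[0,0,0,0],[0,0,0,0]]'; python3 - <<'E'
from h import *
np.set_printoptions(precision=4,suppress=True)
c=robot.camera("wrist"); o=robot.get_obs(); s=robot.camera("scene"); 
p=proj(s,[.53,0,.1])[0].astype(int); print(o["position"],R.from_quat(o["tool_rot"]).as_euler("xyz",degrees=True),p)
a=cv2.resize(s["img"][p[1]-60:p[1]+60,p[0]-80:p[0]+80],None,fx=2.5,fy=2.5,interpolation=cv2.INTER_CUBIC)
cv2.imwrite("pics/w4.png",np.hstack([c["img"][:300,140:500],a])[:,:,::-1])
E
```

```text
time: 7.77
position: [0.4892, -0.0088, 0.0919]
tool_rot: [0.998, 0.07, 0.001, 0.0]
ft_force: [1.3, -0.6, -2.0]
grip_width: 0.0332
grip_force: 40.0
[ 0.4891 -0.0088  0.0918] [179.9676  -0.0795   8.006 ] [282 256]
```

View pics/w4.png

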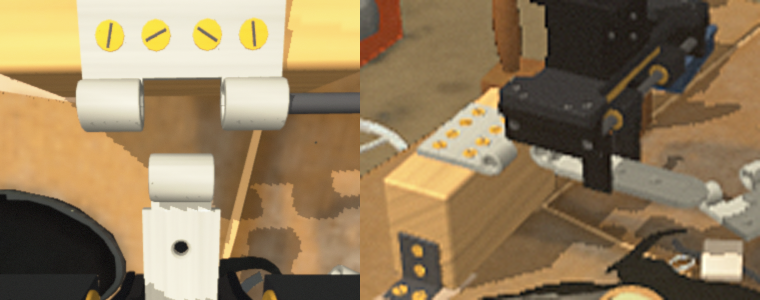

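The strap looks level in the scene view, and the wrist view shows its knuckle at columns 289–353, centred on the gap between columns 283 and 361. I'll measure again here.

```bash
python3 - <<'E'
from m import *
c=meas((240,400),122,142,(305,340),143,163,110,(217,283,361,428),175,(289,353))
g=c["img"].min(2).astype(float); o=robot.get_obs(); X=R.from_quat(o["tool_rot"]).as_matrix()[:2,0]
print("near rows",[edge(g,k,122,142,"col") for k in (228,240,252,264,380,395,410,420)])
print("strap bottom rows",[edge(g,k,194,212,"col") for k in (300,312,330,342)],[((axisx(c,(k,edge(g,k,194,212,"col")),.1015,X,-1)-o["position"][:2])@X) for k in (300,312,330,342)])
print("pin", [ (k,edge(g,k,85,99,"col"),edge(g,k,105,121,"col")) for k in (440,460,480,500)])
print("plate sides",[[edge(g,r,a-9,a+9,"row") for r in (15,35,50,65)] for a in (220,427)])
E
```

```text
pos [ 0.4889 -0.0088  0.0915] toolyaw 8.00844797611798 rail yaw 8.012157633334956 ft [-0.1663 -0.603  -2.5672] t 7.9167
cols [np.float64(216.5417128463476), np.float64(278.3284855769231), np.float64(360.6137196363143), np.float64(427.83757410244453)] [np.float64(288.1868814820679), np.float64(353.6207287857773)]
rail axis tool-x [0.0851 0.0851] ends tool-y [-0.0402 -0.0163  0.0155  0.0415] mid 9.842860319097743e-05
strap axis tool-x [0.0549 0.0548] ends tool-y [-0.013   0.0133] mid 0.0001263252978880216
near rows [np.float64(126.4890180878553), np.float64(127.43295420532775), np.float64(130.2477455520351), np.float64(130.1937876680575), np.float64(129.20290344361916), np.float64(126.50082146768894), np.float64(128.61621844127333), np.float64(127.44164580725908)]
strap bottom rows [np.float64(201.79943012884044), np.float64(206.61153090524408), np.float64(207.74826732673267), np.float64(207.35612015721506)] [np.float64(0.05517489108837084), np.float64(0.053145981398675116), np.float64(0.052664592375280136), np.float64(0.052830365225399314)]
pin [(440, np.float64(92.52100931340698), np.float64(109.46252644303415)), (460, np.float64(92.44047619047619), np.float64(109.39774114774114)), (480, np.float64(92.40415073730202), np.float64(109.32573891625616)), (500, np.float64(91.91201964750073), np.float64(109.23789924267369))]
plate sides [[np.float64(217.21504157218442), np.float64(218.55062879444927), np.float64(219.673796216681), np.float64(220.78976186337565)], [np.float64(425.23677806619077), np.float64(424.2252451163835), np.float64(423.3374600342033), np.float64(422.5070390105914)]]
```

```bash
python3 - <<'E'
from m import *
c=robot.camera("wrist"); o=robot.get_obs(); X=R.from_quat(o["tool_rot"]).as_matrix()[:2,0]
g=cv2.cvtColor(c["img"],cv2.COLOR_RGB2GRAY).astype(float)
for z in(.0985,.1): print("pin",[(onz(c,[(k,r)],z)[0,:2]-o["position"][:2])@X for k,r in((440,101),(480,100.9),(500,100.6))])
for k in (230,250,270,380,400,415,305,320,340): print(k, g[120:140,k-2:k+3].mean(1).astype(int) if k not in(305,320,340) else (g[147:160,k-2:k+3].mean(1).astype(int),g[194:212,k-2:k+3].mean(1).astype(int)))
tr=lambda u,v,z,s:(axisx(c,(u,v),z,X,s)-o["position"][:2])@X
print([tr(250,v,.1,-1) for v in(130,131,132)],[tr(320,v,.101,1) for v in(152,153,154)],[tr(320,v,.101,-1) for v in(201,202,203)])
print(o["position"])
E
```

```text
pin [np.float64(0.0852919428262591), np.float64(0.08533204038198897), np.float64(0.08544630225842602)]
pin [np.float64(0.08514421095121187), np.float64(0.08518392161756871), np.float64(0.08529708101519023)]
230 [166 156 145 139 137 132 126 119 113 106 104 127 159 169 171 172 172 174
 175 176]
250 [171 165 158 152 146 138 133 126 117 108 102 110 118 119 119 120 127 150
 169 175]
270 [180 173 166 159 152 146 138 131 122 112 105 116 122 122 124 124 123 125
 123 124]
380 [151 142 136 134 130 123 116 109 103  96  94  94  93  94  94  95  96  95
  96  95]
400 [162 155 149 142 136 129 122 113 106 117 134 139 134 129 125 123 118 113
 109 108]
415 [168 161 154 147 141 134 126 117 106  93  85  84  83  83  84  82  83  82
  82  83]
305 (array([122, 122, 121, 122, 123, 125, 143, 167, 184, 200, 213, 217, 219]), array([184, 176, 166, 156, 146, 136, 125, 117, 158, 175, 176, 176, 177,
       182, 205, 230, 235, 235]))
320 (array([118, 119, 120, 120, 120, 122, 138, 161, 179, 196, 209, 213, 216]), array([190, 182, 172, 161, 151, 141, 131, 120, 159, 176, 177, 177, 178,
       180, 189, 221, 245, 243]))
340 (array([107, 107, 107, 107, 107, 110, 129, 152, 172, 190, 203, 209, 212]), array([199, 189, 174, 166, 159, 148, 138, 126, 160, 176, 178, 179, 194,
       219, 226, 225, 225, 231]))
[np.float64(0.08410135580230166), np.float64(0.08371247388248623), np.float64(0.08332312943604908)] [np.float64(0.05546063780080202), np.float64(0.055062342081775746), np.float64(0.05466343166480517)] [np.float64(0.05545325774841625), np.float64(0.055032089080500585), np.float64(0.054610396277325925)]
[ 0.4889 -0.0088  0.0914]
```

```bash
python3 -m creep '[[0.006,0.0004,0,0],[0.008,0,0,0],[0.007,0,0,0],[0.004,0,0,0],[0,0,0,0],[0,0,0,0],[0,0,0,0],[0,0,0,0],[0,0,0,0],[0,0,0,0],[0,0,0,0],[0,0,0,0]]'; python3 - <<'E'
from h import *
np.set_printoptions(precision=4,suppress=True)
c=robot.camera("wrist"); o=robot.get_obs(); s=robot.camera("scene"); p=(287,240)
print(o["position"],R.from_quat(o["tool_rot"]).as_euler("xyz",degrees=True),o["ft_force"])
a=cv2.resize(c["img"][110:230,220:420],None,fx=4,fy=4,interpolation=cv2.INTER_CUBIC)
cv2.imwrite("pics/w5.png",a[:,:,::-1])
E
```

```text
time: 8.97
position: [0.5135, -0.0057, 0.0911]
tool_rot: [0.998, 0.07, -0.0, -0.0]
ft_force: [-0.4, -1.0, -2.5]
grip_width: 0.0332
grip_force: 40.0
[ 0.5135 -0.0057  0.0911] [-179.9999   -0.0009    8.0043] [-0.6968  0.581  -2.1973]
```

View pics/w5.png

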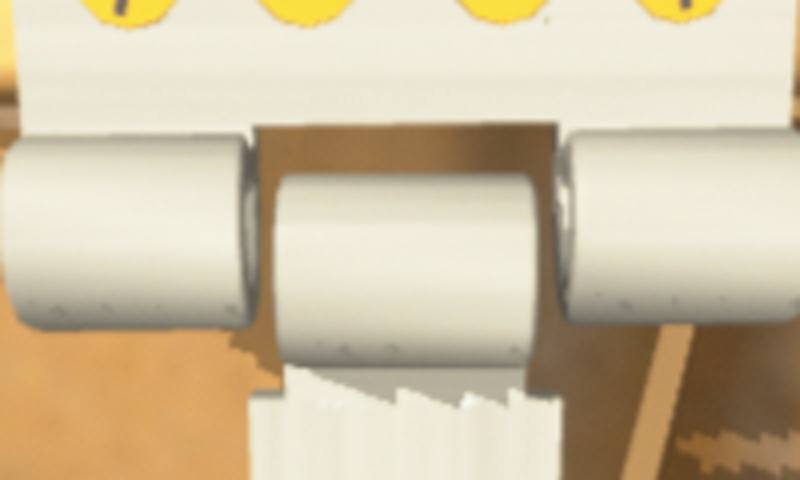

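The strap knuckle sits in the gap (crop cols 276–535 against the gap's 257–557). Its near edge is at row 365 and the rail's at 328 and 323, so about 4.1 mm and a slight yaw remain.

```bash
python3 -m creep '[[0.002,0.0003,0.0005,-0.006],[0.0015,0,0,0],[0.0006,0,0,0],[0,0,0,0],[0,0,0,0],[0,0,0,0],[0,0,0,0],[0,0,0,0],[0,0,0,0],[0,0,0,0],[0,0,0,0],[0,0,0,0]]'; python3 - <<'E'
from h import *
np.set_printoptions(precision=4,suppress=True)
c=robot.camera("wrist"); o=robot.get_obs(); s=robot.camera("scene")
print(o["position"],R.from_quat(o["tool_rot"]).as_euler("xyz",degrees=True),o["ft_force"])
p=proj(s,[.56,0,.1])[0].astype(int); print(p)
a=cv2.resize(c["img"][120:220,220:420],None,fx=4,fy=4,interpolation=cv2.INTER_CUBIC)
b=cv2.resize(s["img"][p[1]-12:p[1]+13,p[0]-25:p[0]+25],None,fx=8,fy=8,interpolation=cv2.INTER_CUBIC)
b=cv2.copyMakeBorder(b,0,0,0,400,cv2.BORDER_CONSTANT)
t=robot.camera("top"); q=proj(t,[.55,0,.1])[0].astype(int); b[:,400:]=cv2.resize(t["img"][q[1]-12:q[1]+13,q[0]-25:q[0]+25],(400,200))
cv2.imwrite("pics/w6.png",np.vstack([a,b])[:,:,::-1])
E
```

```text
time: 10.07
position: [0.5177, -0.0053, 0.0905]
tool_rot: [0.997, 0.073, -0.0, -0.0]
ft_force: [-0.2, -0.2, -2.3]
grip_width: 0.0333
grip_force: 40.0
[ 0.5176 -0.0053  0.0905] [-179.9984    0.0027    8.352 ] [-0.7264  0.7135 -2.5899]
[270 251]
```

View pics/w6.png

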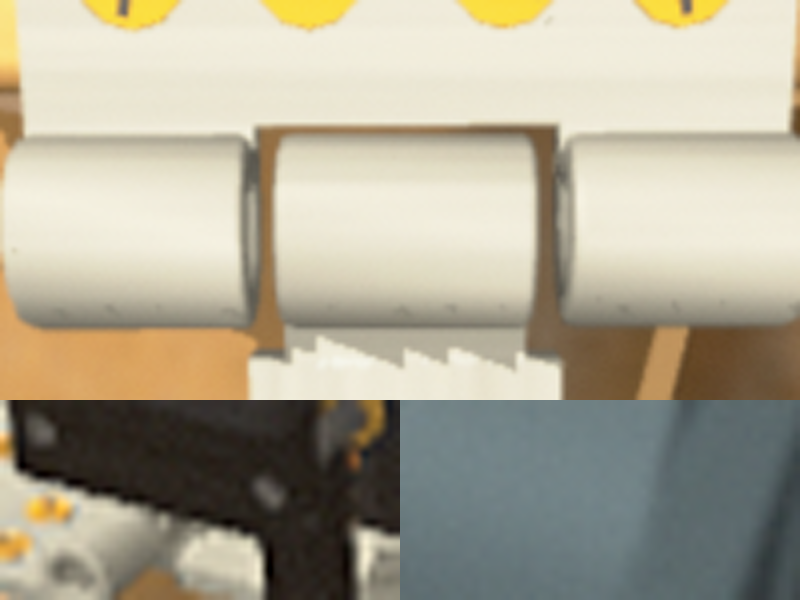

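The near edges now line up at crop rows 326, 326 and 325, the far edges at 136, 134 and 132, and the side gaps are even. One numeric check of height remains, from apparent tube lengths.

```bash
python3 - <<'E'
from h import *
np.set_printoptions(precision=4,suppress=True)
ims=[robot.camera("wrist") for _ in range(3)]; c=ims[0]
g=np.mean([i["img"][...,2].astype(float) for i in ims],0)
rows=(168,174,180,186)
for r in rows: print(r,[round(edge(g,r,a-7,a+8,"row"),2) for a in (220,289,354,427)])
for r in rows[1:2]: print(g[r-3:r+4,212:232].mean(0).astype(int),g[r-3:r+4,280:296].mean(0).astype(int),g[r-3:r+4,345:362].mean(0).astype(int),g[r-3:r+4,416:436].mean(0).astype(int))
W=R.from_quat(c["attitude"]).as_matrix(); print("cam z",c["xyz"],c["fx"])
o=robot.get_obs(); print(o["position"],o["ft_force"],o["time"],o["joint_velocities"])
E
```

```text
168 [np.float64(219.67), np.float64(288.18), np.float64(353.6), np.float64(423.51)]
174 [np.float64(219.57), np.float64(287.91), np.float64(353.6), np.float64(423.6)]
180 [np.float64(219.6), np.float64(288.2), np.float64(353.57), np.float64(423.46)]
186 [np.float64(220.37), np.float64(288.4), np.float64(353.41), np.float64(422.78)]
[ 94  93  93  94  93  94  94 113 189 214 218 218 218 218 218 219 219 220
 220 220] [132 116 143 147 109  78  70  81 147 200 215 215 214 215 215 215] [219 219 219 219 219 219 219 212 184 122  78  70  70  75 111 143 151] [218 218 218 218 218 217 213 187 119  73  67  71  82  91  96  97  97  97
  97  97]
cam z [0.587  0.0048 0.253 ] 365.2692279387082
[ 0.5177 -0.0054  0.0906] [-0.5397 -0.4615 -1.9618] 10.3667 [-0.0004  0.0003  0.0021  0.0003 -0.      0.0017]
```

```bash
python3 -c "
from rig import robot
print(robot.hand_in())"
```

```text
the job is handed in; nothing more can be done
None
```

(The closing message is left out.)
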